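# Level the table griddle with its screw foot, then hold the spirit level down

## Task

The griddle slopes and batter would run off to one side. Pick up the yellow spirit level, lay it lengthwise on the middle of the hot plate (along the line to the screw foot) and let go of it; then turn the black knob of the screw foot until the bubble stands between the two black lines. Finish by pressing the level down onto the plate from above with about 10 N, the bubble still between the lines, and end the program while you keep pressing: do not let go. Leave the salt shaker and the matchbox where they are.

Things in the scene. Friction and masses are not known exactly. Their poses are not given: they have to be found in the camera images.
- level: spirit level: yellow bar 160 x 26 mm, 34 mm high over its two black rubber thumb pads (34 x 18 mm, centred 55 mm either side of the middle), 0.13 to 0.23 kg; between them a green vial with a pale bubble and two black lines. Origin: centre of its underside; x along its length, z up. Starts on the table. Take it across its width at the middle.
- bubble (a joint): position of the bubble along the level's own +x (m), 0 when centred; the bubble runs to the higher end, 0.4 mm for each milliradian of slope, and needs about 1.5 s to settle. It is 14 mm long and the black lines are 18 mm apart, so it is fully between them within 2 mm of the middle.
- hotplate: the tilting part of the electric table griddle: grey body 240 x 140 mm with a dark steel plate 226 x 126 mm on top, fixed to the table by its two rear rubber feet. Origin: on the tilt hinge at those feet, 105 mm from the plate's middle away from the screw foot; x runs along the plate towards the screw foot, z is normal to the plate. The foot end is too low at the start.
- plate_top (a point): middle of the hot plate's upper face, about 54 mm above the table; same axes as hotplate (x towards the screw foot, z up)
- knob_grip (a point): on the upright axis of the screw foot, at half height of its round black knob: 40 mm across, 26 mm high (13 mm below to 13 mm above this point), 86 mm above the table, white mark on top; 165 mm from the plate's middle, clear all round at the knob's height. The knob does not rise or sink.
- foot_knob: the screw foot (pad, stem and knob in one piece), origin on the table under knob_grip, turns with the knob. Turning it clockwise seen from above raises this end of the plate: 12.5 milliradian of slope, so 5 mm of bubble, for each radian. At the start it lacks 1.2 to 2.8 rad. It turns with about 0.15 N m and stays where it is left.
- salt: salt shaker, 44 mm across, 90 mm high, origin at its underside; leave alone
- matchbox: blue matchbox, 36 x 53 mm, 14 mm high, lying on the table near the griddle; leave alone

How it is judged:
By the outcome, as a careful person would: the job done as asked, in the order asked, and still so for the second after the job is handed in, while the arm keeps its last pose, push and grip.
It also fails if it takes over 72 s, if anything falls off the work surface, if the arm or the gripper's body presses on something with over 40 N, if the wrist force passes 120 N, or if a joint passes its speed limit or range.

## Robot

A 6-joint arm with a two-finger parallel gripper is mounted at the origin on the work surface; the furniture and walls round the work are solid. World frame = base frame: x ahead of the robot, y to its left, z up, the work surface at z = 0. Lengths are in m, angles in rad, forces in N, time in s.
With the tool pointing down it reaches from about 0.325 to 0.9 m from the base axis. Payload 6.1 kg.
Tool frame: the origin (TCP) lies midway between the tips of the shut fingers; the grasp point (between the pads) lies 19 mm behind it; x points along the fingers, y is the direction in which the jaws open and shut, and the axes are right-handed (so a half turn about x gives the same grasp; the last joint's range is limited). The gripper opens to 85 mm and grips with 20 to 120 N. Pads are 22 mm wide; open, the fingers measure 114 mm over their backs; the gripper's body (76 mm by 85 mm) begins 54 mm behind the grasp point. The pads swing forward as they close: fully open they stand 13 mm farther back than shut.
Start: joints at [-1.277, 0.22, 1.526, -0, 1.395, -0.126], TCP at [0.255, -0.571, 0.231] pointing down, gripper open.
Joint ranges: [-2.98, 2.98], [-0.91, 2.08], [0.09, 2.57], [-1.24, 4.39], [0.2, 2.65], [-2.68, 2.68]. Speed limits (rad/s): [2.57, 2.57, 3.01, 3.14, 3.14, 3.14].

## Interface

Orientations are given as [roll, pitch, yaw] about the fixed x, y, z axes, in that order (R = Rz(yaw) Ry(pitch) Rx(roll)).
In Python, from plant import movep, move_l, set_joints, gripper_to, hold, inverse_kinematics, observe, get_image, get_calibration, Unreachable, job_done gives the robot as it stands. Calls block until the motion is done:
- movep(position, orientation): joint-space move of the TCP to a pose.
- move_l(position, feed=0.15, rotation=None, max_force=None): straight line of the TCP; rotation=None keeps the orientation; feed is the mean speed in m/s. With max_force (N) it stops when the force on the tool has changed by that much, and returns True; else False.
- set_joints(angles): joint-space move.
- gripper_to(opening, f_grip=None): finger opening in m; f_grip is the grip in N (None keeps the last); returns when the fingers have stopped.
- hold(seconds).
- inverse_kinematics(position, orientation): joint angles nearest the present ones, or None.
- observe(): the state.
- get_image(name): name is "scene" or "top"; returns (picture, depth): 384x512x3 uint8, red, green, blue; 384x512 float32, m along the optical axis (not along the pixel's ray), 0 where there is no reading.
- get_calibration(name): a dict with "intrinsics" (3x3 intrinsics, pixels), "world_from_camera" (4x4, takes a point from camera to world coordinates). Camera axes: x right, y down, z forward; pixel columns grow to the right and rows downward; lengths in m; the calibration is good to about 2 mm. A picture is of the moment at which its call begins. get_calibration takes no time and is no camera call.
A pose or a line that the arm cannot do raises Unreachable and nothing moves.
- job_done(): hands the job in, once; it reports no verdict.
The state is a dict: "time_s": time; "q": joint angles; "joint_velocities": joint speeds; "joint_torque": joint torques, N m; "eef_pos": TCP position; "tcp_rot": TCP orientation; "ft_force": force on the tool from outside, world axes, zero at the start; "torque": the same for the moment, N m; "opening": finger opening in m.
Only numpy, scipy, OpenCV 4.12 (cv2) and the standard library are available. Lean on these libraries where they do the work, as an engineer would, in place of code of your own. Each camera call takes 0.05 s, during which the arm holds its last target. There are 200 camera calls.

## Working session

There is one attempt and no reset: what is moved stays moved. The work goes in short steps, each a Python script; the robot and the scene stay as the last script left them, time stands still between calls to the robot, and variables do not carry over. Pictures are saved under pics/ and viewed, about 8 in all and at most 12, crops included, and the job is handed in when it is done.

```bash
mkdir -p pics; ls
python3 - <<'E'
from plant import *
import cv2,numpy as np
np.set_printoptions(precision=4,suppress=True)
for n in("scene","top"):
    p,d=get_image(n); cv2.imwrite(f"pics/{n}0.png",p[...,::-1]); np.savez(f"pics/{n}0.npz",p=p,d=d)
    c=get_calibration(n); print(n,c["intrinsics"],c["world_from_camera"])
o=observe();print(o["time_s"],o["eef_pos"],o["tcp_rot"],o["ft_force"],o["opening"])
E
```

```text
pics
scene [[412.9633   0.     255.6056]
 [  0.     412.9633 190.3342]
 [  0.       0.       1.    ]] [[-0.7607 -0.3971  0.5135 -0.0924]
 [-0.6491  0.4667 -0.6006  0.7623]
 [-0.0011 -0.7902 -0.6128  0.7293]
 [ 0.      0.      0.      1.    ]]
top [[413.94     0.     253.7428]
 [  0.     413.94   196.9704]
 [  0.       0.       1.    ]] [[ 0.0064 -0.9941  0.1084  0.3009]
 [-0.9999 -0.005   0.0136  0.1507]
 [-0.013  -0.1085 -0.994   0.9544]
 [ 0.      0.      0.      1.    ]]
0.1 [ 0.2546 -0.5702  0.2303] [-1.6878  1.569   1.8736] [-0.3988  0.2422  0.1988] 0.08556975215748022
```

View pics/top0.png

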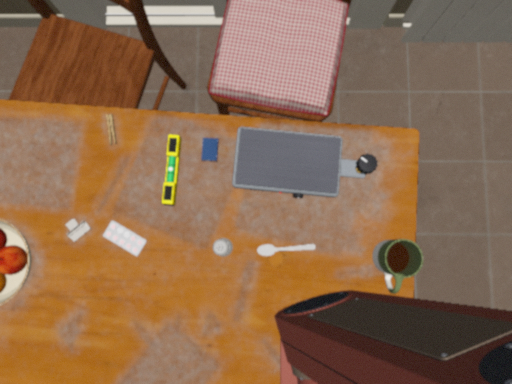

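View pics/scene0.png

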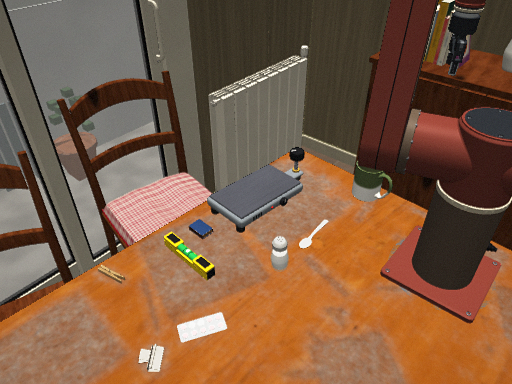

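The top view shows the level at about (172,170), the matchbox at (210,149), the plate at (288,161), the knob at (366,164) and the salt at (222,247). The scene view agrees with this.

```bash
cat > h.py <<'E'
import numpy as np,cv2
from plant import *
np.set_printoptions(precision=4,suppress=True)
def ray(n,uv,z):
    c=get_calibration(n);K=c["intrinsics"];T=c["world_from_camera"]
    uv=np.atleast_2d(uv).astype(float)
    d=np.c_[uv,np.ones(len(uv))]@np.linalg.inv(K).T@T[:3,:3].T
    o=T[:3,3];return o+d*((z-o[2])/d[:,2])[:,None]
def cloud(n,d):
    c=get_calibration(n);K=c["intrinsics"];T=c["world_from_camera"]
    v,u=np.mgrid[:d.shape[0],:d.shape[1]]
    P=np.stack([u,v,np.ones_like(u)],-1)@np.linalg.inv(K).T*d[...,None]
    return P@T[:3,:3].T+T[:3,3]
def biggest(m):
    cs,_=cv2.findContours(m.astype(np.uint8),cv2.RETR_EXTERNAL,cv2.CHAIN_APPROX_NONE)
    return max(cs,key=cv2.contourArea)
def yellow(p):
    h=cv2.cvtColor(p,cv2.COLOR_RGB2HSV)
    return (h[...,0]>25)&(h[...,0]<35)&(h[...,1]>170)&(h[...,2]>130)
def rect(xy):
    (c,s,a)=cv2.minAreaRect(xy.astype(np.float32)*1000)
    b=cv2.boxPoints((c,s,a));e=b[1]-b[0];f=b[2]-b[1]
    l=e if np.hypot(*e)>np.hypot(*f) else f
    return np.array(c)/1000,np.array(s),np.arctan2(l[1],l[0])
E
python3 - <<'E'
from h import *
for n in("top","scene"):
    f=np.load(f"pics/{n}0.npz");p,d=f["p"],f["d"];P=cloud(n,d);z=P[...,2]
    k=biggest(yellow(p))[:,0]
    print(n,"level",rect(ray(n,k,.034)[:,:2]))
    reg=np.zeros(z.shape,bool)
    if n=="top": reg[115:215,225:400]=1
    else: reg[140:235,200:310]=1
    pl=reg&(z>.035)&(z<.075)&(p.max(2)<140)&(P[...,1]<.6)
    q=biggest(pl)[:,0]; xy=P[q[:,1],q[:,0]];print("plate",rect(ray(n,q,.05)[:,:2]))
    m=np.zeros(z.shape,np.uint8);cv2.drawContours(m,[q[:,None]],-1,1,-1);m=cv2.erode(m,np.ones((7,7)))>0
    A=np.c_[P[m][:,:2],np.ones(m.sum())];print("plane z=ax+by+c",np.linalg.lstsq(A,z[m],rcond=None)[0],z[m].mean())
    kn=reg&(z>.08)&(z<.12);
    if kn.sum(): 
        q=biggest(kn)[:,0];print("knob px",q.mean(0),"z",np.median(z[kn]),rect(ray(n,q,.099)[:,:2]))
        print(P[kn][:,:2].min(0),P[kn][:,:2].max(0))
    mb=(p[...,2]>p[...,0]+40)&(z<.05)&(z>0)
    print("match",rect(ray(n,biggest(mb)[:,0],.014)[:,:2]))
p=np.load("pics/top0.npz")["p"];a=cv2.resize(p[120:220,150:390],None,fx=3.3,fy=3.3,interpolation=cv2.INTER_CUBIC)
cv2.imwrite("pics/c1.png",a[...,::-1])
E
```

```text
top level (array([0.4638, 0.3503]), array([ 29.1774, 158.9067]), np.float32(-0.068999656))
plate (array([0.4809, 0.0869]), array([229.4116, 131.4299]), np.float32(1.4735254))
plane z=ax+by+c [-0.7014  0.1486  0.3791] 0.055717537162018986
knob px [366.4688 162.8594] z 0.09764939017378982 (array([ 0.4668, -0.0728]), array([39.6068, 46.6166]), np.float32(-0.7842608))
[ 0.4472 -0.096 ] [ 0.4891 -0.0533]
match (array([0.5154, 0.267 ]), array([32.4035, 49.8705]), np.float32(-0.049237918))
scene level (array([0.4344, 0.3611]), array([101.2209,  28.5585]), np.float32(0.031017344))
plate (array([0.4802, 0.0918]), array([224.4124, 129.8193]), np.float32(1.4539831))
plane z=ax+by+c [-0.5651  0.2257  0.2989] 0.05217158001417611
knob px [296.1951 153.2439] z 0.09496598490850416 (array([ 0.4585, -0.0622]), array([39.5092, 63.2163]), np.float32(-0.930074))
[ 0.4485 -0.0942] [ 0.4875 -0.0519]
match (array([0.3026, 0.4657]), array([91.9895, 41.3388]), np.float32(1.0495014))
```

View pics/c1.png

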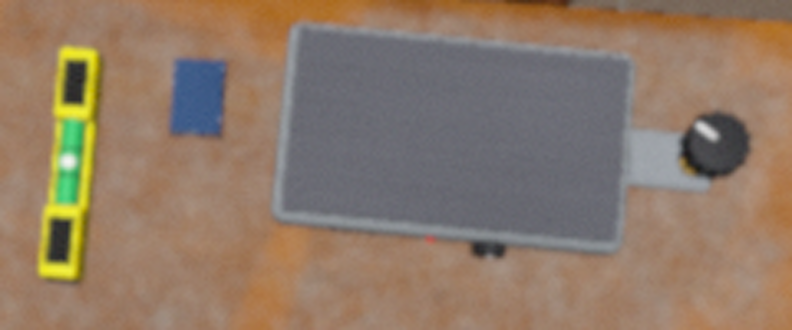

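```bash
cat >> h.py <<'E'
from scipy.spatial.transform import Rotation as R
def down(a,tilt=0,axis=None):   # tool pointing down, jaw axis at world angle a
    y=np.array([np.cos(a),np.sin(a),0]);x=np.array([0,0,-1.]);M=np.c_[x,y,np.cross(x,y)]
    r=R.from_matrix(M)
    if tilt: r=R.from_rotvec(tilt*np.array(axis))*r
    return r.as_euler("xyz")
LV=np.array([.4638,.3503]);LA=-.069
PC=np.array([.482,.0895]);PA=-1.667
KN=np.array([.4675,-.0742])
def st(t=""):
    o=observe();print(t,round(o["time_s"],2),o["eef_pos"],"F",o["ft_force"],"T",o["torque"],"op",round(o["opening"],4),"q6",o["q"][5])
E
python3 - <<'E'
from h import *
for n,c,z,a in(("pick",LV,.006,LA+np.pi/2),("place",PC,.06,PA+np.pi/2),("knob",KN,.07,0)):
    for k in np.arange(-3,4)*np.pi/2 if n=="knob" else(0,np.pi,-np.pi):
        q=inverse_kinematics([*c,z],down(a+k));print(n,round(a+k,2),q if q is None else np.array(q))
E
```

```text
pick 1.5 [ 0.5112  0.383   1.7889 -0.      0.9697 -0.9906]
pick 4.64 [ 0.5112  0.383   1.7889 -0.      0.9697  2.151 ]
pick -1.64 [ 0.5112  0.383   1.7889 -0.      0.9697  2.151 ]
place -0.1 [ 0.0226  0.1003  2.0109 -0.      1.0304  0.1188]
place 3.05 None
place -3.24 None
knob -4.71 [-0.3242  0.0439  2.0486  0.      1.049  -1.895 ]
knob -3.14 None
knob -1.57 [-0.3242  0.0439  2.0486  0.      1.049   1.2466]
knob 0.0 [-0.3242  0.0439  2.0486  0.      1.049  -0.3242]
knob 1.57 [-0.3242  0.0439  2.0486  0.      1.049  -1.895 ]
knob 3.14 None
knob 4.71 [-0.3242  0.0439  2.0486  0.      1.049   1.2466]<sys>:0: UserWarning: Gimbal lock detected. Setting third angle to zero since it is not possible to uniquely determine all angles.
```

```bash
python3 -W ignore - <<'E'
from h import *
a=LA+np.pi/2
gripper_to(.06)
movep([*LV,.10],down(a)); 
h=move_l([*LV,.006],.12,max_force=8);st(f"down {h}")
gripper_to(.0,60);st("grip")
move_l([*LV,.13],.15);st("lift")
movep([*PC,.13],down(PA+np.pi/2));st("over")
p,d=get_image("top");cv2.imwrite("pics/t2.png",cv2.resize(p[100:230,150:400],None,fx=3,fy=3)[...,::-1])
E
```

```text
down False 4.73 [0.4645 0.3507 0.0068] F [-1.0809  0.0229 -0.3743] T [-0.0118  0.0352 -0.0027] op 0.0598 q6 -0.9905504218853445
grip 5.14 [0.4647 0.3509 0.0073] F [-1.6031  0.0466  5.0546] T [0.0353 0.237  0.0024] op 0.0247 q6 -0.9905507612680321
lift 6.12 [0.4629 0.3498 0.1286] F [-0.0924  0.5194 -2.6859] T [ 0.0193  0.001  -0.0009] op 0.0242 q6 -0.9905644418903136
over 7.15 [0.4818 0.0899 0.1295] F [-0.0192  0.4891 -1.383 ] T [-0.0326 -0.0059  0.0337] op 0.024 q6 0.11735454281420041
```

View pics/t2.png

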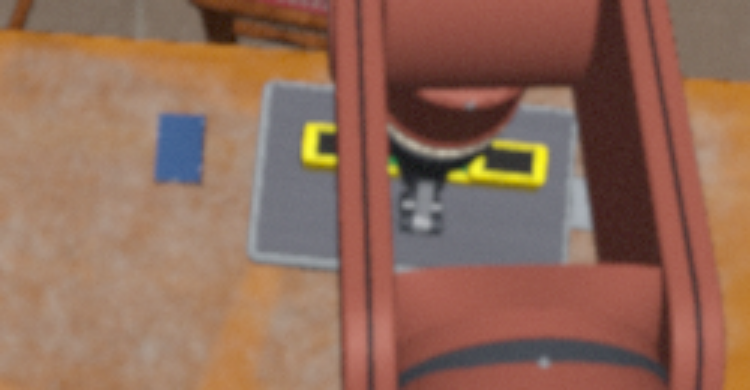

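The level is held centrally and lies parallel to the plate, with its ends at crop (305,145) and (545,165). I'll lower it with a slight tilt to match the slope, then release.

```bash
python3 -W ignore - <<'E'
from h import *
r=down(PA+np.pi/2,.02,[-np.sin(PA),np.cos(PA),0])
move_l([*PC,.075],.15,rotation=r)
h=move_l([*PC,.05],.03,max_force=4);st(f"touch {h}")
gripper_to(.055);st("open")
z=observe()["eef_pos"]
move_l([z[0],z[1],.16],.2)
movep([*KN,.17],down(1.8));st("over knob")
hold(.8)
n="top";p,d=get_image(n);p2,_=get_image("scene");np.savez("pics/a.npz",t=p,s=p2,d=d)
k=np.vstack([c[:,0] for c in cv2.findContours(yellow(p).astype(np.uint8),0,1)[0] if cv2.contourArea(c)>5])
print(rect(ray(n,k,.087)[:,:2]))
a=cv2.resize(p[120:210,220:400],None,fx=4,fy=4,interpolation=cv2.INTER_CUBIC)
b=cv2.resize(p2[140:240,180:320],None,fx=4,fy=4,interpolation=cv2.INTER_CUBIC)
cv2.imwrite("pics/c3.png",np.vstack([cv2.resize(a,(560,280)),cv2.resize(b,(448,320)) if 0 else cv2.copyMakeBorder(cv2.resize(b,(440,314)),0,0,0,120,0)])[...,::-1])
E
```

```text
touch True 8.32 [0.4821 0.0894 0.058 ] F [-1.1313 -1.3547  6.4657] T [ 0.1032  0.2283 -0.0002] op 0.0246 q6 0.09289340992371312
open 8.72 [0.4811 0.0895 0.057 ] F [ 0.3255 -0.5587  0.0511] T [-0.0363 -0.0449  0.0111] op 0.0549 q6 0.09293860277275963
over knob 11.3 [ 0.4673 -0.074   0.1696] F [-1.0689  0.3392  0.4657] T [-0.0391 -0.0331 -0.0272] op 0.0552 q6 -2.1236174485129142
(array([0.4771, 0.0888]), array([157.5174,  28.0593]), np.float32(1.4674677))
```

View pics/c3.png

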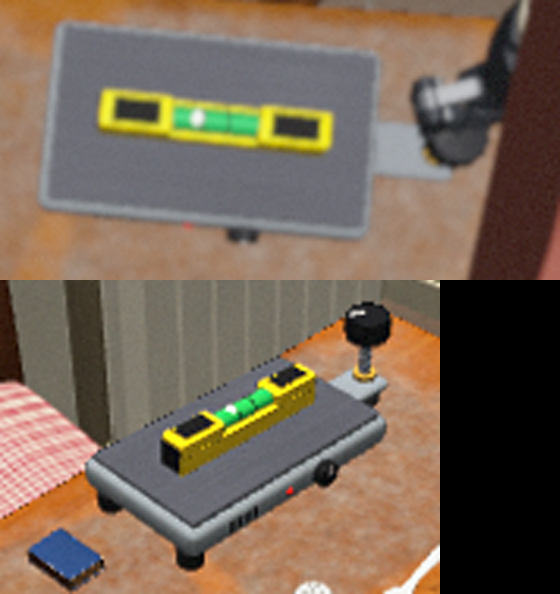

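The level is released centrally on the plate. The bubble sits towards the rear, at top-crop (197,118) against a level centre of about (216,120). I'll write a bubble gauge, calibrate it on the first picture, grip the knob and turn it clockwise.

```bash
cat >> h.py <<'E'
def bubble(n,p,z):
    "bubble offset (m) from vial middle, + towards the first image-left/rear end; by green/white pixels"
    h=cv2.cvtColor(p,cv2.COLOR_RGB2HSV)
    y=np.vstack([c[:,0] for c in cv2.findContours(yellow(p).astype(np.uint8),0,1)[0] if cv2.contourArea(c)>8])
    box=cv2.convexHull(y);m=np.zeros(p.shape[:2],np.uint8);cv2.drawContours(m,[box],-1,1,-1);m=cv2.erode(m,np.ones((3,3)))>0
    c,s,a=rect(ray(n,y,z)[:,:2])
    v,u=np.nonzero(m);X=ray(n,np.c_[u,v],z)[:,:2];ax=np.array([np.cos(a),np.sin(a)])
    t=(X-c)@ax;w=(X-c)@[-ax[1],ax[0]]
    B=p[v,u].astype(float)
    wt=np.clip(np.minimum(B[:,0],B[:,2])-110,0,None)*(abs(t)<.03)*(abs(w)<.009)
    gr=(h[v,u,0]>50)&(h[v,u,0]<80)&(h[v,u,1]>120)|(wt>0); gr&=abs(t)<.035
    b=(t*wt).sum()/max(wt.sum(),1)
    g=(t[gr].min()+t[gr].max())/2
    return dict(c=c,a=a,bub_mm=1e3*b,vial_mid_mm=1e3*g,wt=wt.sum())
E
python3 -W ignore - <<'E'
from h import *
print(bubble("top",np.load("pics/top0.npz")["p"],.032))
f=np.load("pics/a.npz");print(bubble("top",f["t"],.086));print(bubble("scene",f["s"],.086))
gripper_to(.085)
h=move_l([*KN,.072],.12,max_force=8);st(f"knob {h}")
gripper_to(0,60);st("grip")
T=2.3
for k in range(1,5): move_l([*KN,.072],.05,rotation=down(1.8-T*k/4)) if 0 else movep([*KN,.072],down(1.8-T*k/4))
st("turned");hold(2)
p,d=get_image("top");p2,_=get_image("scene");np.savez("pics/b.npz",t=p,s=p2)
for n,q in(("top",p),("scene",p2)):
  try: print(n,bubble(n,q,.088))
  except Exception as e: print(n,e)
a=cv2.resize(p[130:200,220:400],(720,280),interpolation=cv2.INTER_CUBIC)
b=cv2.resize(p2[150:220,200:320],(480,280),interpolation=cv2.INTER_CUBIC)
cv2.imwrite("pics/c4.png",np.vstack([a,cv2.copyMakeBorder(b,0,0,0,240,0)])[...,::-1])
E
```

```text
{'c': array([0.4641, 0.3508]), 'a': np.float32(-0.06899968), 'bub_mm': np.float64(1.1205106020368212), 'vial_mid_mm': np.float64(1.2456789546492832), 'wt': np.float64(1975.0)}
{'c': array([0.4773, 0.0887]), 'a': np.float32(1.4674675), 'bub_mm': np.float64(12.251646457595971), 'vial_mid_mm': np.float64(-0.33262208995030357), 'wt': np.float64(2222.0)}
{'c': array([0.4707, 0.0942]), 'a': np.float32(1.4445665), 'bub_mm': np.float64(11.335922820385179), 'vial_mid_mm': np.float64(0.7991200742429264), 'wt': np.float64(792.0)}
knob False 13.57 [ 0.4681 -0.0744  0.0727] F [ 0.7175 -0.1022  0.3808] T [-0.0149 -0.0159  0.0254] op 0.0849 q6 -2.124224961363752
grip 14.07 [ 0.4687 -0.0767  0.0735] F [-0.9119 -9.3119  4.6587] T [-1.359   0.1983 -0.0921] op 0.0377 q6 -2.124117812263347
turned 16.5 [ 0.4694 -0.0761  0.0736] F [ 3.2862 -6.7025  1.8259] T [-0.7441  0.1813 -0.1381] op 0.0385 q6 0.1760914620161769
top {'c': array([0.4775, 0.0902]), 'a': np.float32(1.474748), 'bub_mm': np.float64(1.3185565288839975), 'vial_mid_mm': np.float64(-0.6221556506588455), 'wt': np.float64(2494.0)}
scene {'c': array([0.4716, 0.0947]), 'a': np.float32(1.4599117), 'bub_mm': np.float64(0.407212980030858), 'vial_mid_mm': np.float64(-0.033638689208805375), 'wt': np.float64(871.0)}
```

View pics/c4.png

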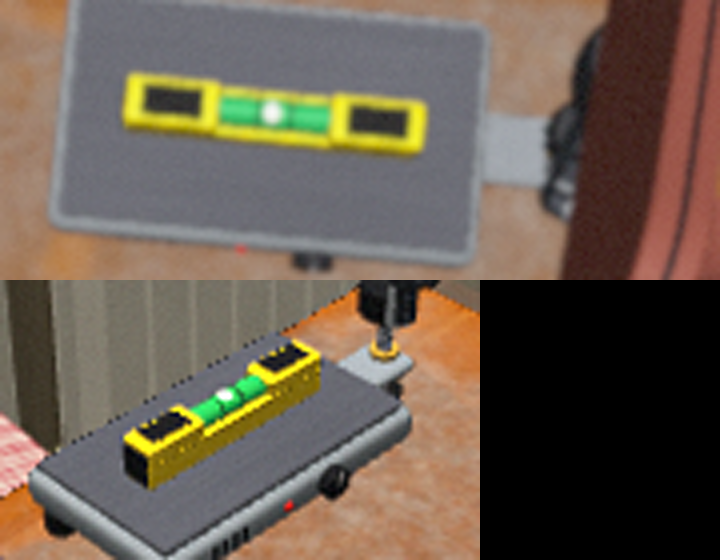

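The bubble (top crop (273,112)) is now 0.5 to 1.5 mm to the rear of the middle. The pad midpoint is at about x = 276. I'll turn another 0.2 rad, release, and remeasure with the pads as reference, averaged over several frames.

```bash
cat >> h.py <<'E'
def pads(n,p,z):
    "bubble minus midpoint of the two black pads (mm, + to rear)"
    o=bubble(n,p,z);c,a=o["c"],o["a"];ax=np.array([np.cos(a),np.sin(a)])
    v,u=np.mgrid[:384,:512];X=ray(n,np.c_[u.ravel(),v.ravel()],z)[:,:2]-c
    t=X@ax;w=X@[-ax[1],ax[0]];g=np.clip(90-p.max(2).ravel().astype(float),0,None)
    r=[]
    for s in(1,-1):
        k=g*(abs(t-s*.055)<.024)*(abs(w)<.013);r.append((t*k).sum()/k.sum())
    return np.array([o["bub_mm"]-500*sum(r),1e3*(r[0]-r[1]),o["bub_mm"],o["bub_mm"]-o["vial_mid_mm"]])
def gauge():
    for n in("top","scene"): print(n,"[vs pads, pad spacing, vs ends, vs vial]",np.mean([pads(n,get_image(n)[0],.088) for _ in range(4)],0))
E
python3 -W ignore - <<'E'
from h import *
print(pads("top",np.load("pics/top0.npz")["p"],.034))
f=np.load("pics/b.npz");print(pads("top",f["t"],.088),pads("scene",f["s"],.088))
movep([*KN,.072],down(-.7));st("turned")
gripper_to(.085);st("open");hold(1.8);gauge()
move_l([*KN,.17],.2);st("up");gauge()
p=get_image("top")[0];p2=get_image("scene")[0];np.savez("pics/c.npz",t=p,s=p2)
a=cv2.resize(p[140:185,235:345],(792,324),interpolation=cv2.INTER_CUBIC)
b=cv2.resize(p2[160:215,215:290],(368,270),interpolation=cv2.INTER_CUBIC)
cv2.imwrite("pics/c5.png",np.vstack([a,cv2.copyMakeBorder(b,0,0,0,792-368,0)])[...,::-1])
E
```

```text
[ -0.1576 109.7326   1.1181  -0.1249]
[  1.812  109.7686   1.3186   1.9407] [  3.7789 109.2041   0.4072   0.4409]
turned 18.91 [ 0.4695 -0.0761  0.0736] F [ 3.8137 -6.6836  0.7371] T [-0.6883  0.0935 -0.1654] op 0.0384 q6 0.37649731031155087
open 19.43 [ 0.4674 -0.074   0.0719] F [-0.3169 -0.3241 -0.899 ] T [-0.0111 -0.0449 -0.0114] op 0.085 q6 0.3757625303547818
top [vs pads, pad spacing, vs ends, vs vial] [  0.5478 109.7228   0.1478   0.8654]
scene [vs pads, pad spacing, vs ends, vs vial] [  3.2676 109.8839   0.3398  -0.032 ]
up 22.27 [ 0.467  -0.074   0.1692] F [-0.0178  0.4585 -0.0745] T [ 0.0143  0.0168 -0.0111] op 0.0849 q6 0.3757595500235991
top [vs pads, pad spacing, vs ends, vs vial] [  0.5146 109.8171   0.1458   0.8896]
scene [vs pads, pad spacing, vs ends, vs vial] [  3.2165 109.9072   0.2474  -0.0375]
```

View pics/c5.png

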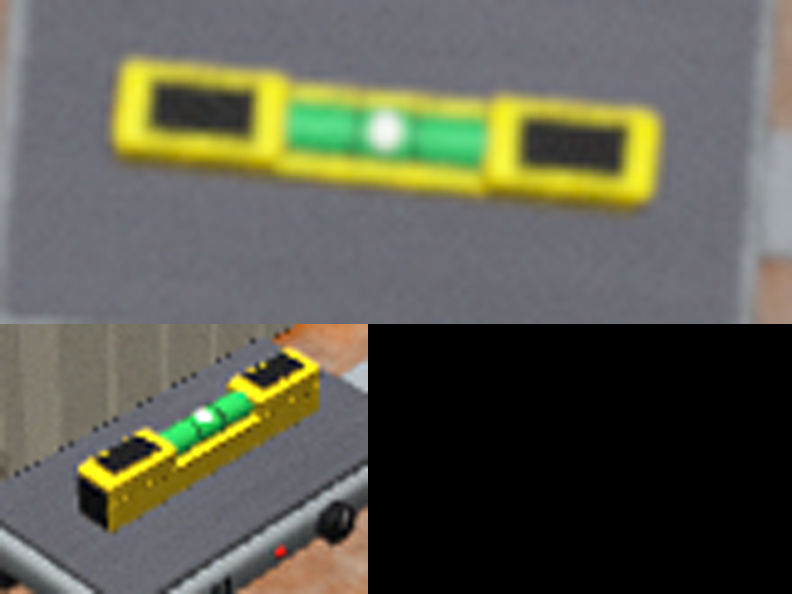

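The bubble now stands between the black lines: bubble (387,130), lines at about x = 365 and 410 in the upper crop. The gauges read about 0.5 mm, some of which is parallax. Next I press on the rear thumb pad with the fingers shut.

```bash
python3 -W ignore - <<'E'
from h import *
a=1.4748;P=np.array([.4775,.0902])+.055*np.array([np.cos(a),np.sin(a)])
r=down(a-np.pi)
gripper_to(0);movep([*P,.15],r);hold(.3);st("over")
f0=observe()["ft_force"][2]
move_l([*P,.1],.08)
h=move_l([*P,.07],.01,max_force=8);st(f"press {h}")
for i in range(6):
    hold(.6);o=observe();f=o["ft_force"][2]-f0;print("F",f,o["eef_pos"])
    if i==0: break
gauge()
p=get_image("top")[0];p2=get_image("scene")[0]
x=cv2.resize(p[120:200,220:350],(650,400));b=cv2.resize(p2[120:215,180:310],(260,190))
cv2.imwrite("pics/c6.png",np.vstack([cv2.resize(p2[130:230,190:330],(560,400),interpolation=cv2.INTER_CUBIC),cv2.copyMakeBorder(cv2.resize(p[120:200,220:350],(300,190)),0,0,0,260,0)])[...,::-1])
E
```

```text
over 25.12 [0.4829 0.1445 0.1501] F [ 0.3254 -0.727  -0.2502] T [-0.0025  0.0435  0.0067] op -0.0001 q6 1.8016553942980231
press True 27.35 [0.4829 0.145  0.088 ] F [-0.7702 -0.2468  4.5995] T [-0.0459  0.105  -0.0271] op -0.0001 q6 1.8018889110830452
F 5.543810246725496 [0.4828 0.145  0.088 ]
top [vs pads, pad spacing, vs ends, vs vial] [ -3.4979 106.9058  -1.6367   1.9454]
scene [vs pads, pad spacing, vs ends, vs vial] [  2.6753 111.0424   0.3252   0.0097]
```

View pics/c6.png

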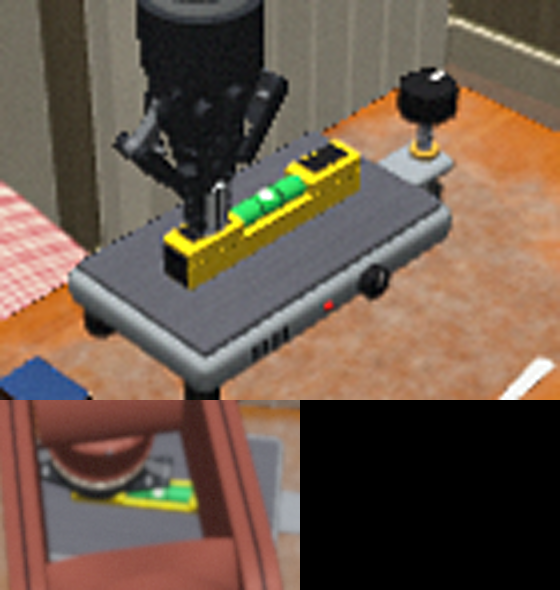

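The shut fingers rest on the rear pad and the bubble is still between the lines (scene crop (267,196)). The force is only 5.5 N, so I'll step down to 10 N.

```bash
python3 -W ignore - <<'E'
from h import *
f0=-.25
F=lambda:(hold(.3),np.mean([(hold(.05),observe()["ft_force"][2])[1] for _ in range(6)]))[1]-f0
z=.0879
for i in range(12):
    move_l([.4828,.1449,z],.01);f=F();print(round(z,5),f,observe()["eef_pos"][2])
    if f>9.3: break
    z-=.0003 if f<7 else .00015
hold(1);print(F());st()
print([np.mean([pads("scene",get_image("scene")[0],.088) for _ in range(4)],0)])
E
```

```text
0.0879 3.138695619561281 0.0879993988259733
0.0876 5.5148059767066195 0.08800346022492589
0.0873 7.659729838137436 0.08796066205633864
0.08715 8.941790393840623 0.08797646286224892
0.087 10.318207096410996 0.08796691939734524
10.080059780035464
 34.3 [0.483  0.1449 0.0879] F [-2.7919 -0.957   9.6311] T [-0.1199  0.3929  0.0004] op -0.0001 q6 1.8017828362642367
[array([  2.7026, 110.7691,   0.3297,  -0.0421])]
```

```bash
python3 -W ignore - <<'E'
from h import *
st();job_done()
E
```

```text
34.5 [0.483  0.1449 0.0879] F [-2.2682  0.3989 10.0553] T [-0.1475  0.404   0.0079] op -0.0002 q6 1.8017739788676699
the job is handed in; nothing more can be done
```

I laid the level lengthwise on the middle of the plate and let go of it. I then turned the knob clockwise about 2.5 rad and pressed the rear thumb pad down with shut fingers. The job was handed in at 34.5 s with the arm still pressing.

**Last checks**
- **Press:** the downward force read 10.1 N at hand-in.
- **Bubble before pressing:** the top view put it 0.1 to 0.9 mm from the middle, depending on the reference used (level ends, pads or vial).
- **Bubble under the press:** the scene view gave 0.0 to 0.3 mm against the vial and the level ends, unchanged by pressing. The limit is 2 mm.
- **Salt shaker and matchbox:** I did not touch them. Their final positions were not measured.

**Readings that disagreed**
- The scene view against the pads gave about 3 mm. I put this down to parallax, since the pads stand higher than the vial.
- The top-view gauge was useless during the press because the arm covered the level.

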